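# Tip the cylinder tube down into its cradle

## Robot

A 7-joint arm with a two-finger parallel gripper is mounted at the origin on a cart in front of the work surface, level with it; the furniture and walls round the work are solid. World frame = base frame: x ahead of the robot, y to its left, z up, the work surface at z = 0. Lengths are in m, angles in rad, forces in N, time in s.
With the tool pointing down it reaches from about 0.425 to 0.925 m from the base axis. Payload 6.8 kg.
Tool frame: the origin (TCP) lies at the very end of the fingers, on their centre line; the grasp point (between the pads) lies 19 mm behind it; z points along the fingers, y is the direction in which the jaws open and shut (so a half turn about z gives the same grasp; the last joint's range is limited). The gripper opens to 85 mm and grips with 20 to 120 N. Pads are 22 mm wide; open, the fingers measure 114 mm over their backs; the gripper's body (76 mm by 85 mm) begins 54 mm behind the grasp point. The pads swing forward as they close: fully open they stand 13 mm farther back than shut.
Start: joints at [1.034, 0.477, 0.022, 1.555, -0.011, 1.109, -0.083], TCP at [0.281, -0.614, 0.231] pointing down, gripper open.
Joint ranges: [-2.96, 2.96], [-0.34, 2.1], [-1.41, 1.46], [0.24, 2.44], [-1.37, 4.51], [0.17, 1.92], [-2.96, 2.96]. Speed limits (rad/s): [2.39, 2.39, 3.14, 3.14, 3.14, 3.14, 3.14].

## Interface

Orientations are given as a unit quaternion [w, x, y, z].
In Python, from station import bot gives the robot as it stands.
- The arm moves only by the tool move_arm, never from a script. Its argument "commands" is text: rows parted by semicolons, each of 7 numbers parted by spaces: the opening, from 0 (shut) to 1 (fully open), then the shift along the tool's x, y, z in cm, then the turn, a rotation vector about the tool's x, y, z in degrees. In form: gripper tx ty tz rx ry rz; .... A call has 1 to 12 rows; each row shifts and turns the commanded pose from where the row before left it, along the tool's axes as they then stand; what a row does not reach is not made up. A row lasts 1/12 s, in which the tool goes at most 41.7 mm and 7.16 degrees, less where a joint would pass 70% of its speed; a pose out of reach is approached as far as the arm can. A call with a gripper value outside its range is refused whole. The fingers move at their own pace and stop on an object; "force" is the grip in N (left out, the last holds). Time passes only in rows, so rows that do not move let the fingers close. It gives the time, the measured TCP pose, the force and the opening at its end, in the units of the state.
- bot.get_obs(): the state, without advancing time (a new reading comes with each control period).
- bot.read_camera(name): name is "side" or "top"; returns a dict with "img" (420x560x3 uint8, red, green, blue), "K" (3x3 intrinsics, pixels), "rvec" (rotation vector, rad) and "tvec" (3), from world to camera coordinates, as OpenCV has them. Camera axes: x right, y down, z forward; pixel columns grow to the right and rows downward; lengths in m; the calibration is good to about 2 mm. A picture is of the moment at which its call begins. There is no depth.
- bot.hand_in(): hands the job in, once; it reports no verdict.
The state is a dict: "t": time; "q": joint angles; "joint_vel": joint speeds; "joint_torque": joint torques, N m; "eef_pos": TCP position; "tool_rot": TCP orientation; "contact_force": force on the tool from outside, world axes, zero at the start; "torque": the same for the moment, N m; "gripper_width": opening from 0.0 (shut) to 1.0 (fully open).
Only numpy, scipy, OpenCV 4.12 (cv2) and the standard library are available. Lean on these libraries where they do the work, as an engineer would, in place of code of your own. Each camera call takes 0.05 s, during which the arm holds its last target. There are 200 camera calls.

## Task

One of the two parts standing at the low stop of the cradle is a plain open steel tube. Push it high up so that it tips over the stop and comes to lie along the pair of rods behind it, ready for its bore to be wiped. Tip it, do not lift it off, and leave the spring unit in the other lane standing where it is.

Things in the scene. Friction and masses are not known exactly. Their poses are not given: they have to be found in the camera images.
- tube_center (a point): centre (half-way up, on the axis) of the steel tube to tip: plain grey, open, 66 mm outside diameter, 128 mm long, 0.3 to 0.5 kg, z along its axis; upright on the cradle's plate at the start. It stands in either lane, its foot 2 to 10 mm short of the stop. Past about 27 degrees of lean it falls on its own. Two such tubes at the back of the table are stock: not those.
- spring_unit: bystander to leave standing in the other lane: a coil spring between a white disc and a black foot, 65 mm diameter, 147 mm tall. Origin at the centre of its underside, z up its axis.
- cradle: fixed aluminium plate 6 mm thick, x -85 to 145, y -125 to 125 mm; origin at table level under the stop's front face, midway between the lanes; x (level) is the tipping direction, z up. Dark stop bar x 0 to 14, top 16 mm above the table. Lane middles y = -75 and 75; a pair of 12 mm rods per lane, y 26 mm either side, x 22 to 142, tops at 28. A lying tube's axis is 51 mm up, centre at x about 35 to 55.

How it is judged:
By the outcome, as a careful person would: the job done as asked, in the order asked, and still so for the second after the job is handed in, with the robot touching nothing.
It also fails if it takes over 40 s, if anything falls off the work surface, if the arm or the gripper's body presses on something with over 40 N, if the wrist force passes 120 N, or if a joint passes its speed limit or range.

## Working session

There is one attempt and no reset: what is moved stays moved. The work goes in short steps, Python scripts to look and compute and a tool call to move; the robot and the scene stay as the last step left them, time stands still between calls to the robot, and variables do not carry over. Pictures are saved under pics/ and viewed, about 8 in all and at most 12, crops included, and the job is handed in when it is done.

Besides the shell and the picture viewer there is one more tool, called as name(argument=value, ...), one argument or row to a line, values as JSON. move_arm: Moves the arm, as the interface text tells. Its arguments: {"type":"object","properties":{"commands":{"type":"string"},"force":{"type":"number"}},"required":["commands"]}

```bash
mkdir -p pics; ls; cat > h.py <<'E'
import numpy as np, cv2
from station import bot
def cam(n):
    c=bot.read_camera(n); return c
def save(n,f):
    c=cam(n); cv2.imwrite('pics/'+f,c['img'][:,:,::-1]); return c
def proj(c,P):
    return cv2.projectPoints(np.array(P,float).reshape(-1,3),np.array(c['rvec']),np.array(c['tvec']),np.array(c['K']),None)[0].reshape(-1,2)
def ray(c,uv,z):
    R=cv2.Rodrigues(np.array(c['rvec'],float))[0]; o=-R.T@np.array(c['tvec']).ravel()
    d=R.T@np.linalg.inv(c['K'])@np.array([uv[0],uv[1],1.]); return o+d*(z-o[2])/d[2]
E
python3 - <<'E'
from h import *
for n in('top','side'):
    c=save(n,n+'1.png'); R=cv2.Rodrigues(np.array(c['rvec'],float))[0]; print(n,-R.T@np.array(c['tvec']).ravel(),R[2],c['K'][0][0])
o=bot.get_obs();print(o['t'],o['eef_pos'],o['tool_rot'],o['contact_force'])
E
```

```text
pics
top [0.33550884 0.01565451 0.90784893] [ 0.2327941   0.01399238 -0.97242538] 412.58356136084416
side [0.56121244 0.64555033 0.66531189] [-0.03716937 -0.7185639  -0.69446696] 394.66178628283
0.1 [ 0.28042812 -0.61342823  0.23042411] [-7.83308792e-04  9.77099755e-01  2.12780171e-01 -2.34028601e-04] [0.32419106 1.2263413  0.05669984]
```

View pics/top1.png

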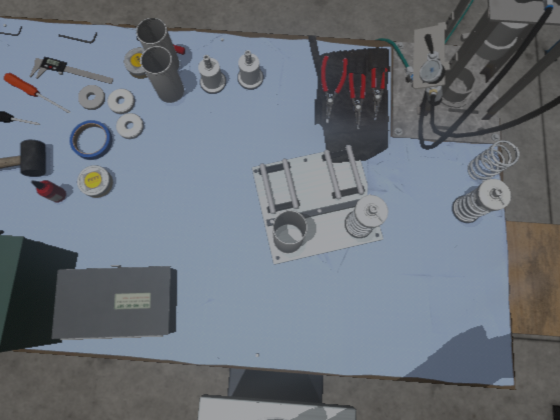

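View pics/side1.png

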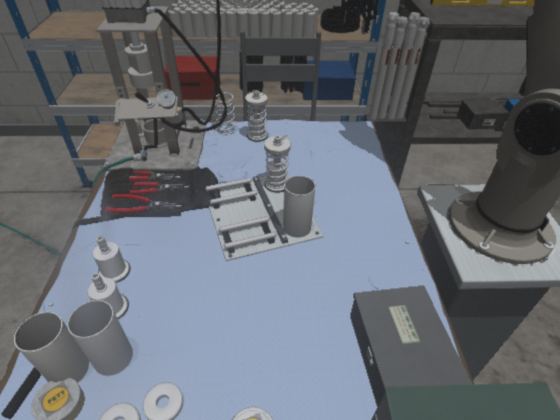

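Top view: the cradle plate has corners at about (253,167), (355,152), (381,238) and (275,262). The tube is at (290,230) in the left lane and the spring unit at (368,215) in the right. I'll crop for precision.

```bash
python3 - <<'E'
import cv2
a=cv2.imread('pics/top1.png')[135:275,235:400]; cv2.imwrite('pics/tc.png',cv2.resize(a,None,fx=4,fy=4,interpolation=cv2.INTER_CUBIC))
a=cv2.imread('pics/side1.png')[130:260,195:330]; cv2.imwrite('pics/sc.png',cv2.resize(a,None,fx=4,fy=4,interpolation=cv2.INTER_CUBIC))
E
```

```text
(no output)
```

View pics/tc.png

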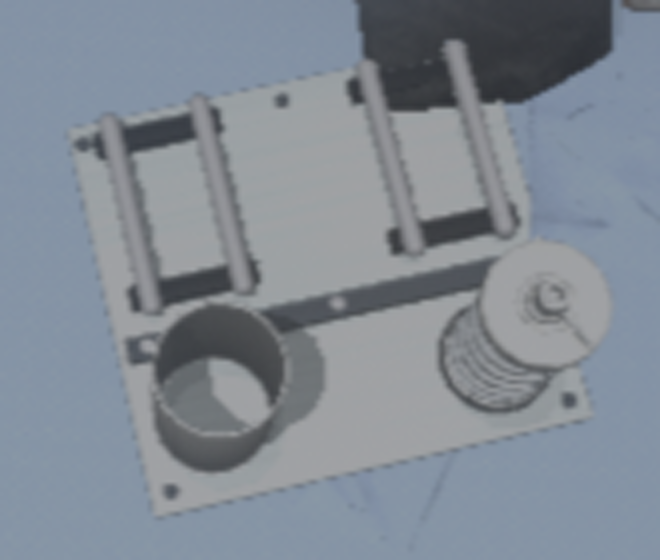

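View pics/sc.png

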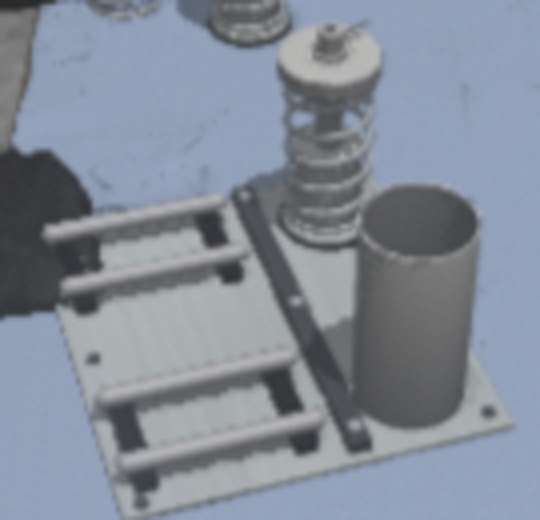

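The crops show the plate corners, the rod ends and the tube rim: centre near (219,370) in the top crop and (420,227) in the side crop. Next I fit the cradle pose from both views.

```bash
cat > fit.py <<'E'
from h import *
from scipy.optimize import least_squares
T,S=cam('top'),cam('side')
t=[((-85,125,6),(155,517)),((-85,-125,6),(592,413)),((145,125,6),(70,130))]
s=[((-85,125,6),(513,425)),((145,125,6),(125,520))]
for y,a,b,c,d in[(101,(108,120),(150,308),(125,463),(318,422)),(49,(200,102),(243,287),(102,400),(292,357)),(-49,(368,68),(415,247),(70,287),(245,250)),(-101,(455,47),(507,230),(48,232),(225,200))]:
    t+=[((140,y,24),a),((24,y,24),b)]; s+=[((140,y,24),c),((24,y,24),d)]
def W(p,P):
    c,n=np.cos(p[2]),np.sin(p[2]); P=np.array(P,float)/1000
    return np.c_[p[0]+c*P[:,0]-n*P[:,1],p[1]+n*P[:,0]+c*P[:,1],P[:,2]]
def res(p):
    r=[]
    for c,l,o in((T,t,(235,135)),(S,s,(195,130))):
        r.append(proj(c,W(p,[a for a,_ in l]))-(np.array([b for _,b in l])/4-.375+o))
    return np.concatenate(r).ravel()
f=least_squares(res,[.5,0,0]); p=f.x
print('cradle',p,np.degrees(p[2]),'rms',np.sqrt(np.mean(f.fun**2)));
# tube: rim ellipse in both views
ang=np.linspace(0,2*np.pi,200)
def rimbox(c,xy,z,r):
    q=proj(c,np.c_[xy[0]+r*np.cos(ang),xy[1]+r*np.sin(ang),0*ang+z]); return np.r_[q.min(0),q.max(0)]
tb=np.array([152,304,286,437])/4-.375+np.tile((235,135),2)
sb=np.array([358,184,480,266])/4-.375+np.tile((195,130),2)
g=least_squares(lambda v:np.r_[rimbox(T,v,.134,.033)-tb,rimbox(S,v,.134,.033)-sb],p[:2])
print('tube',g.x,np.round(g.fun,1))
R=np.array([[np.cos(p[2]),np.sin(p[2])],[-np.sin(p[2]),np.cos(p[2])]])
print('in cradle mm',1000*R@(g.x-p[:2]))
print('spring top', [1000*R@(ray(c,uv,.14)[:2]-p[:2]) for c,uv in((T,(235+545/4,135+305/4)),(S,(195+330/4,130+58/4)))])
E
python3 fit.py
```

```text
cradle [ 0.54665564 -0.06443693  0.29502933] 16.903935561629705 rms 0.8259744370837371
tube [0.48908543 0.00291736] [-0.7 -0.9  0.3 -0.2  0.2 -0.2  0.9 -0.8]
in cradle mm [-35.49834725  81.18372637]
spring top [array([-42.07994068, -78.37328959]), array([-35.47439641, -68.30993624])]
```

Cradle: origin (0.547, −0.064), yaw 16.9°. The tube is at (0.489, 0.003) in lane y=+75, with its foot about 2–5 mm short of the stop, which agrees with the brief. I'll close the fingers, turn tool x onto the push direction, and go in behind the tube.

move_arm(
  commands="0 0 0 0 0 0 3.8; 0 0 0 0 0 0 3.9; 0 1.6 -2.6 0 0 0 0; 0 1.6 -2.6 0 0 0 0; 0 1.6 -2.6 0 0 0 0; 0 1.6 -2.6 0 0 0 0; 0 1.6 -2.6 0 0 0 0; 0 1.6 -2.6 0 0 0 0; 0 1.6 -2.6 0 0 0 0; 0 1.6 -2.6 0 0 0 0; 0 1.6 -2.6 0 0 0 0; 0 1.6 -2.6 0 0 0 0",
)

```text
t: 1.2
eef_pos: [0.3584, -0.3172, 0.2313]
tool_rot: [0.0, 0.989, 0.147, 0.0]
contact_force: [1.1, -0.2, 0.1]
gripper_width: 0.003
```

move_arm(
  commands="0 1.6 -2.6 0 0 0 0; 0 1.6 -2.6 0 0 0 0; 0 1.6 -2.6 0 0 0 0; 0 1.6 -2.6 0 0 0 0; 0 1.6 -2.6 0 0 0 0; 0 1.6 -2.6 0 0 0 0; 0 1.6 -2.6 0 0 0 0; 0 1.6 -2.6 0 0 0 0; 0 0 0 0 0 0 0; 0 0 0 0 0 0 0",
)

```text
t: 2.03
eef_pos: [0.4208, -0.0811, 0.2314]
tool_rot: [0.0, 0.989, 0.149, 0.0]
contact_force: [-0.9, -0.6, -0.8]
gripper_width: 0.003
```

move_arm(
  commands="0 1.0 -1.9 0 0 0 0; 0 1.0 -1.9 0 0 0 0; 0 1.0 -2.0 0 0 0 0; 0 0 0 2 0 0 0; 0 0 0 2 0 0 0; 0 0 0 2 0 0 0; 0 0 0 2 0 0 0; 0 0 0 2 0 0 0; 0 0 0 1.4 0 0 0; 0 0 0 0 0 0 0; 0 0 0 0 0 0 0",
)

```text
t: 2.95
eef_pos: [0.4318, -0.0194, 0.1169]
tool_rot: [0.0, 0.989, 0.146, -0.001]
contact_force: [-0.3, 0.4, 0.5]
gripper_width: -0.001
```

```bash
python3 - <<'E'
from h import *
import cv2
a=save('side','side2.png')['img'][:,:,::-1][90:270,190:370]; b=save('top','top2.png')['img'][:,:,::-1][130:280,230:410]
a=cv2.resize(a,(400,400)); b=cv2.resize(b,(400,333)); c=cv2.copyMakeBorder(b,0,67,0,0,cv2.BORDER_CONSTANT)
cv2.imwrite('pics/c2.png',cv2.hconcat([a,c]))
E
```

```text
(no output)
```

View pics/c2.png

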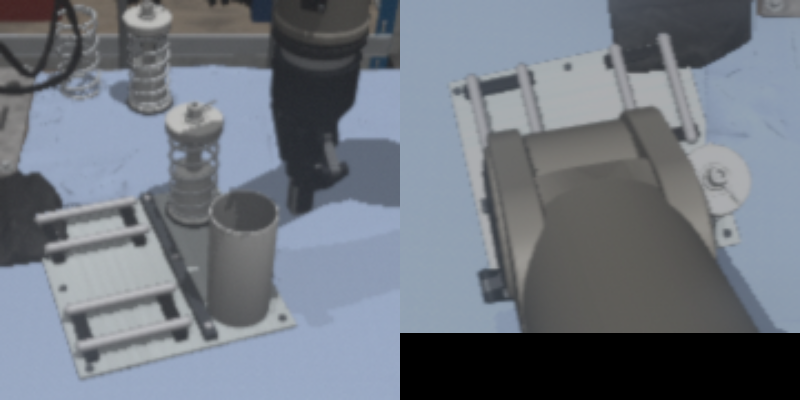

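The finger tips are at (298,210) in the side crop, just behind the tube's rim at (277,205), and in line with the lane (cradle y≈76). Now I push slowly.

move_arm(
  commands="0 0.5 0 0 0 0 0; 0 0.3 0 0 0 0 0; 0 0.3 0 0 0 0 0; 0 0.3 0 0 0 0 0; 0 0.3 0 0 0 0 0; 0 0.3 0 0 0 0 0; 0 0.3 0 0 0 0 0; 0 0.3 0 0 0 0 0; 0 0.3 0 0 0 0 0",
)

```text
t: 3.8
eef_pos: [0.4603, -0.0097, 0.1172]
tool_rot: [0.0, 0.989, 0.147, -0.0]
contact_force: [-1.2, 0.1, 1.9]
gripper_width: -0.0
```

move_arm(
  commands="0 0.3 0 0 0 0 0; 0 0.3 0 0 0 0 0; 0 0.3 0 0 0 0 0; 0 0.3 0 0 0 0 0",
)

```text
t: 4.13
eef_pos: [0.472, -0.0062, 0.1173]
tool_rot: [-0.0, 0.989, 0.147, 0.0]
contact_force: [-1.1, -0.1, 1.4]
gripper_width: -0.003
```

```bash
python3 - <<'E'
from h import *
import cv2
a=save('side','side3.png')['img'][:,:,::-1][90:270,190:370]
cv2.imwrite('pics/c3.png',cv2.resize(a,(540,540)))
E
```

```text
(no output)
```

View pics/c3.png

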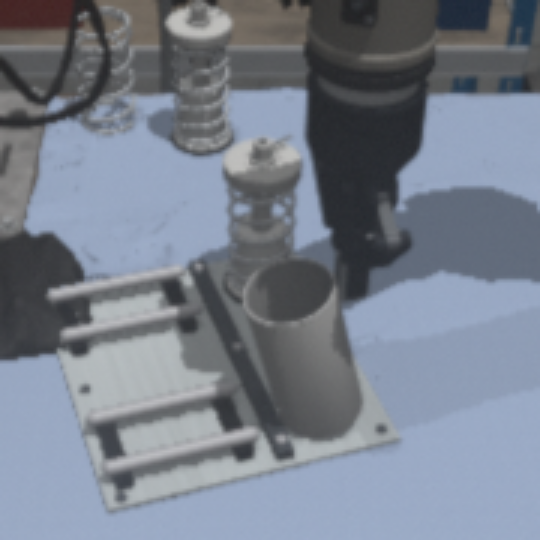

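The tube is tipping squarely at about 15° of lean, with its rim at (290,290) and the finger behind it at (350,275). The force is low. I'll keep on.

move_arm(
  commands="0 0.3 0 0 0 0 0; 0 0.3 0 0 0 0 0; 0 0.3 0 0 0 0 0; 0 0.3 0 0 0 0 0; 0 0.3 0 0 0 0 0; 0 0.3 0 0 0 0 0; 0 0.2 0 0 0 0 0; 0 0.2 0 0 0 0 0; 0 0.2 0 0 0 0 0; 0 0.2 0 0 0 0 0",
)

```text
t: 5.02
eef_pos: [0.4967, 0.0013, 0.1173]
tool_rot: [-0.0, 0.989, 0.147, 0.0]
contact_force: [0.1, -0.3, 0.4]
gripper_width: 0.001
```

```bash
python3 - <<'E'
from h import *
import cv2
a=save('side','side4.png')['img'][:,:,::-1][90:270,190:370]
cv2.imwrite('pics/c4.png',cv2.resize(a,(540,540)))
E
```

```text
(no output)
```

View pics/c4.png

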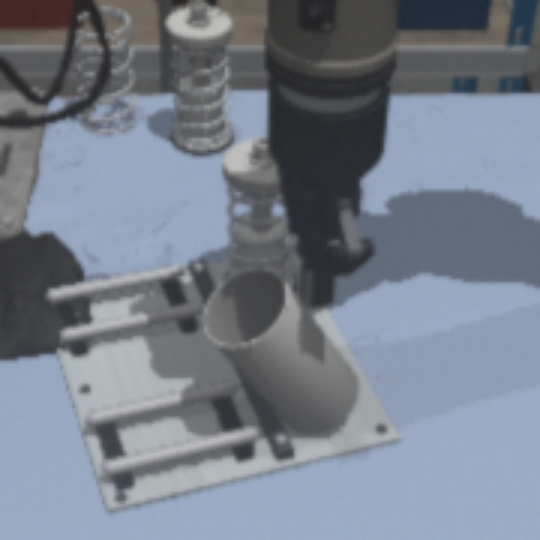

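It leans close to 27° now and the force is near zero. I'll nudge a little further, then hold.

move_arm(
  commands="0 0.2 0 0 0 0 0; 0 0.2 0 0 0 0 0; 0 0.2 0 0 0 0 0; 0 0.2 0 0 0 0 0; 0 0 0 0 0 0 0; 0 0 0 0 0 0 0; 0 0 0 0 0 0 0; 0 0 0 0 0 0 0; 0 0 0 0 0 0 0; 0 0 0 0 0 0 0",
)

```text
t: 5.9
eef_pos: [0.5041, 0.0035, 0.1173]
tool_rot: [0.0, 0.989, 0.147, 0.0]
contact_force: [-0.5, 0.4, -0.0]
gripper_width: -0.001
```

```bash
python3 - <<'E'
from h import *
import cv2
a=save('side','side5.png')['img'][:,:,::-1][90:270,190:370]
cv2.imwrite('pics/c5.png',cv2.resize(a,(540,540)))
E
```

```text
(no output)
```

View pics/c5.png

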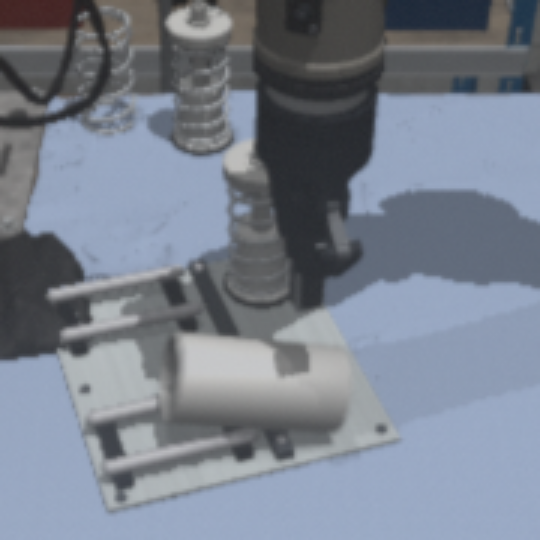

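The tube has tipped and lies on the rods. It runs from about (175,385) to (350,385) in the crop, which may be somewhat short. I'll back off and up, then measure it.

move_arm(
  commands="0 -0.5 0 -1.5 0 0 0; 0 -1 0 -2 0 0 0; 0 -2 0 -2 0 0 0; 0 -2 0 -2 0 0 0; 0 -1.5 0 -2 0 0 0; 0 0 2.5 -1 0 0 0; 0 0 3 0 0 0 0; 0 0 3 0 0 0 0; 0 0 3 0 0 0 0; 0 0 3 0 0 0 0; 0 0 3 0 0 0 0; 0 0 3 0 0 0 0",
)

```text
t: 6.95
eef_pos: [0.4968, -0.2145, 0.2224]
tool_rot: [0.0, 0.989, 0.147, 0.0]
contact_force: [0.9, 0.4, 0.4]
gripper_width: 0.0
```

move_arm(
  commands="0 0 3 0 0 0 0; 0 0 3 0 0 0 0; 0 0 3 0 0 0 0; 0 0 0 0 0 0 0; 0 0 0 0 0 0 0",
)

```text
t: 7.37
eef_pos: [0.5223, -0.3009, 0.2218]
tool_rot: [-0.0, 0.989, 0.145, -0.0]
contact_force: [1.2, 0.0, 0.4]
gripper_width: 0.001
```

```bash
python3 - <<'E'
from h import *
p=[.5467,-.0644,.2950]
a=np.linspace(0,2*np.pi,60)
C,Sn=np.cos(p[2]),np.sin(p[2])
def W(P): P=np.array(P)/1000; return np.c_[p[0]+C*P[:,0]-Sn*P[:,1],p[1]+Sn*P[:,0]+C*P[:,1],P[:,2]]
out=[]
for n,(x0,y0) in(('side',(220,150)),('top',(235,135))):
    c=save(n,n+'6.png'); im=cv2.resize(c['img'][y0:y0+130,x0-30:x0+130,::-1],None,fx=2.5,fy=2.5*1.2,interpolation=cv2.INTER_CUBIC)
    im=cv2.resize(np.ascontiguousarray(c['img'][y0:y0+130,x0-30:x0+130,::-1]),(400,325),interpolation=cv2.INTER_CUBIC)
    for xc,col in((45,(0,255,0)),):
        for e in(-64,64):
            q=proj(c,W(np.c_[0*a+xc+e,75+33*np.cos(a),51+33*np.sin(a)])); q=((q-[x0-30,y0])*2.5).astype(int)
            cv2.polylines(im,[q],True,col,1)
    out.append(im)
cv2.imwrite('pics/c6.png',cv2.hconcat(out)); print(bot.get_obs()['eef_pos'])
E
```

```text
[ 0.52262792 -0.2981419   0.22203578]
```

View pics/c6.png

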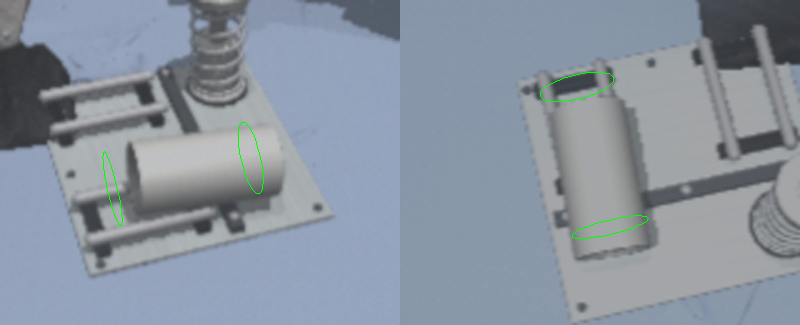

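The overlay at x=45 doesn't match. The tube lies further back, around x≈25–30, and may be slightly tilted. I'll segment and fit it properly.

```bash
python3 - <<'E'
import cv2
a=cv2.imread('pics/side6.png')[190:250,225:325]; b=cv2.imread('pics/top6.png')[165:245,255:315]
a=cv2.resize(a,None,fx=4.4,fy=4.4,interpolation=cv2.INTER_CUBIC); b=cv2.resize(b,None,fx=5.5,fy=5.5,interpolation=cv2.INTER_CUBIC)
a=cv2.copyMakeBorder(a,0,b.shape[0]-a.shape[0],0,0,cv2.BORDER_CONSTANT)
cv2.imwrite('pics/c7.png',cv2.hconcat([a,b])); print(a.shape,b.shape)
E
```

```text
(440, 440, 3) (440, 330, 3)
```

View pics/c7.png

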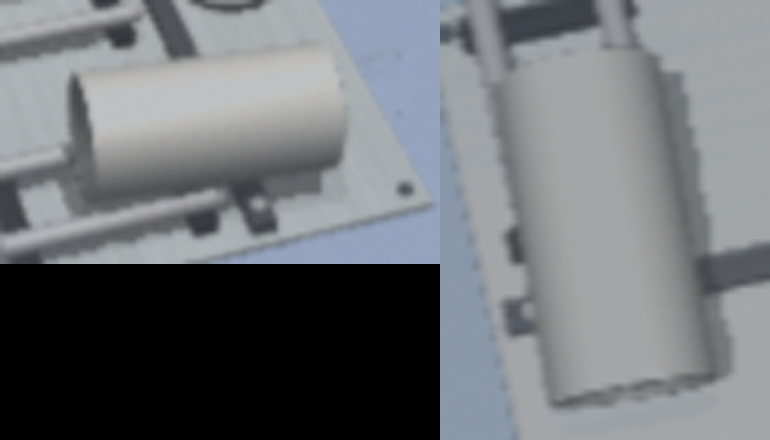

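```bash
cat > fit2.py <<'E'
from h import *
from scipy.optimize import least_squares
from scipy.spatial.transform import Rotation as Ro
T,S=cam('top'),cam('side')
side=np.array([(68,100),(78,73),(200,58),(320,46),(346,110),(340,165),(230,181),(95,197),(72,160)])/4.4-.4+(225,190)
top=np.array([(57,82),(85,222+20),(110,395),(130,406),(200,393),(274,370),(252,230),(226,75),(215,52),(150,52),(80,68)])/5.5-.4+(255,165)
a=np.linspace(0,2*np.pi,90); p=[.5467,-.0644,.2950]
L=np.r_[[np.r_[e,.033*np.cos(t),.033*np.sin(t)] for e in(-.064,.064) for t in a]]
def pts(v):  # x,y,z mm in cradle, yaw,pitch deg (pitch + = far end down)
    q=Ro.from_euler('ZY',v[3:],degrees=True).apply(L)+np.array(v[:3])/1000
    return Ro.from_euler('Z',p[2]).apply(q)+[p[0],p[1],0]
def res(v):
    r=[]
    for c,P in((T,top),(S,side)):
        h=cv2.convexHull(proj(c,pts(v)).astype(np.float32))
        r+=[cv2.pointPolygonTest(h,tuple(map(float,u)),True) for u in P]
    return np.array(r)
f=least_squares(res,[35,75,51,0,0],diff_step=1e-3,x_scale=[10,10,10,3,3])
f=least_squares(res,f.x+.01,diff_step=1e-2)
print('free',np.round(f.x,1),np.round(f.fun,1))
for x in(15,20,25,30,35):
    g=least_squares(lambda w:res([x,*w]),[75,51,0,0],diff_step=1e-3,x_scale=[10,10,3,3]); print(x,np.round(g.x,1),g.cost)
E
python3 fit2.py
```

```text
free [25.1 73.7 50.  -3.1 -6. ] [ 0.   0.3  0.2 -0.2  0.4  0.7  0.2  0.   0.4  0.3  0.1 -0.2  1.   0.1
 -0.1  0.   0.2  0.9  0.7 -0.4]
15 [74.1 51.7  0.   0. ] 103.1950730284776
20 [73.7 50.6  0.   0. ] 39.695390974221766
25 [73.4 50.4  0.   0. ] 12.256852219692384
30 [73.2 49.8  0.   0. ] 32.313574003474656
35 [72.5 47.6  0.   0. ] 88.36206096476121
```

The fit gives centre x≈20–25 and about 6° of tilt, near end down. So it rests on the stop edge and the rod ends, not level along the rods (centre 35–55 expected). I'll mend this by sliding it forward about 20 mm: push its rear top rim with the closed fingers, with no lifting.

move_arm(
  commands="0 0.2 -2.9 0 0 0 0; 0 0.2 -2.9 0 0 0 0; 0 0.2 -2.9 0 0 0 0; 0 0.2 -2.9 0 0 0 0; 0 0.2 -2.9 0 0 0 0; 0 0.2 -2.9 0 0 0 0; 0 0.2 -2.9 0 0 0 0; 0 0.2 -2.9 0 0 0 0; 0 0.2 -2.9 0 0 0 0; 0 0.1 -2.9 0 0 0 0; 0 0 0 0 0 0 0; 0 0 0 0 0 0 0",
)

```text
t: 8.57
eef_pos: [0.4561, -0.0139, 0.2227]
tool_rot: [0.0, 0.989, 0.149, 0.0]
contact_force: [-0.0, -1.6, -0.3]
gripper_width: -0.002
```

move_arm(
  commands="0 0 0 2.5 0 0 0; 0 0 0 2.5 0 0 0; 0 0 0 2.5 0 0 0; 0 0 0 2.5 0 0 0; 0 0 0 2.5 0 0 0; 0 0 0 2.5 0 0 0; 0 0 0 2.5 0 0 0; 0 0 0 0 0 0 0; 0 0 0 0 0 0 0",
)

```text
t: 9.32
eef_pos: [0.4559, -0.0168, 0.0468]
tool_rot: [0.0, 0.989, 0.146, -0.001]
contact_force: [1.0, -0.0, -0.6]
gripper_width: 0.0
```

move_arm(
  commands="0 0.3 0 0 0 0 0; 0 0.3 0 0 0 0 0; 0 0.3 0 0 0 0 0; 0 0.3 0 0 0 0 0; 0 0.3 0 0 0 0 0; 0 0.3 0 0 0 0 0; 0 0.3 0 0 0 0 0; 0 0.3 0 0 0 0 0",
)

```text
t: 9.98
eef_pos: [0.4777, -0.0102, 0.0469]
tool_rot: [0.001, 0.989, 0.146, -0.002]
contact_force: [-6.6, -3.7, 4.2]
gripper_width: 0.005
```

move_arm(
  commands="0 0.2 0 0 0 0 0; 0 0.2 0 0 0 0 0; 0 0.2 0 0 0 0 0; 0 0.2 0 0 0 0 0",
)

```text
t: 10.32
eef_pos: [0.4848, -0.0082, 0.0468]
tool_rot: [0.001, 0.989, 0.146, -0.003]
contact_force: [-8.4, -2.9, 7.4]
gripper_width: -0.005
```

```bash
python3 - <<'E'
from h import *
import cv2
a=save('side','side8.png')['img'][:,:,::-1][150:270,215:345]
cv2.imwrite('pics/c8.png',cv2.resize(a,None,fx=5,fy=5,interpolation=cv2.INTER_CUBIC)); print(bot.get_obs()['contact_force'])
E
```

```text
[-6.42832849 -3.31010347  4.36457763]
```

View pics/c8.png

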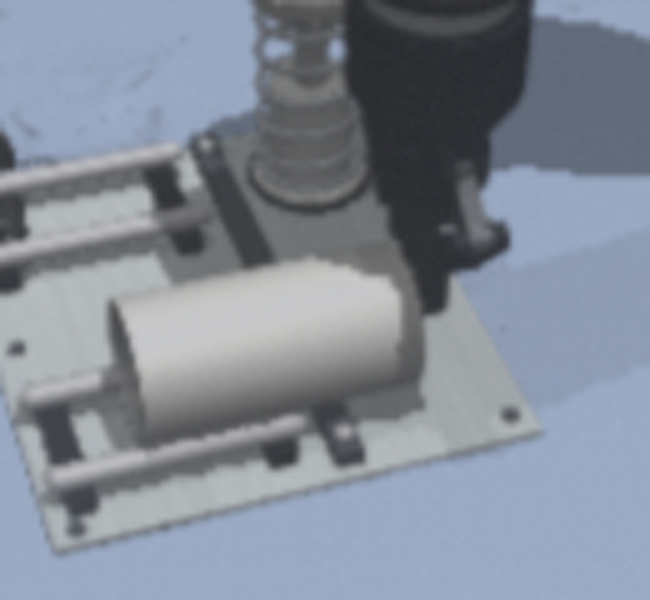

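The tube is sliding forward with the finger on its rear rim (front rim u≈237, was 240.5), under modest force. I'll push on about 13 mm.

move_arm(
  commands="0 0.2 0 0 0 0 0; 0 0.2 0 0 0 0 0; 0 0.2 0 0 0 0 0; 0 0 0 0 0 0 0",
)

```text
t: 10.7
eef_pos: [0.4909, -0.0063, 0.0468]
tool_rot: [0.001, 0.989, 0.146, -0.003]
contact_force: [-7.0, -3.7, 5.2]
gripper_width: -0.001
```

move_arm(
  commands="0 0.2 0 0 0 0 0; 0 0.2 0 0 0 0 0; 0 0.2 0 0 0 0 0; 0 0.1 0 0 0 0 0; 0 0 0 0 0 0 0",
)

```text
t: 11.12
eef_pos: [0.4975, -0.0043, 0.0468]
tool_rot: [0.001, 0.989, 0.146, -0.003]
contact_force: [-6.7, -2.9, 6.0]
gripper_width: -0.002
```

move_arm(
  commands="0 -0.3 0 0 0 0 0; 0 -0.7 0 0 0 0 0; 0 -1 0 0 0 0 0; 0 -1 0 0 0 0 0; 0 0 0 -2.5 0 0 0; 0 0 0 -3 0 0 0; 0 0 0 -3 0 0 0; 0 0 0 -3 0 0 0; 0 0 0 -3 0 0 0; 0 0 0 -3 0 0 0; 0 0 3 0 0 0 0; 0 0 3 0 0 0 0",
)

```text
t: 12.12
eef_pos: [0.4892, -0.0686, 0.2247]
tool_rot: [0.001, 0.989, 0.149, 0.002]
contact_force: [0.4, -0.2, -0.7]
gripper_width: -0.003
```

move_arm(
  commands="0 0 3 0 0 0 0; 0 0 3 0 0 0 0; 0 0 3 0 0 0 0; 0 0 3 0 0 0 0; 0 0 3 0 0 0 0; 0 0 3 0 0 0 0; 0 0 3 0 0 0 0; 0 0 3 0 0 0 0; 0 0 0 0 0 0 0; 0 0 0 0 0 0 0",
)

```text
t: 12.95
eef_pos: [0.5569, -0.3007, 0.2215]
tool_rot: [-0.0, 0.989, 0.145, -0.001]
contact_force: [1.1, 0.3, -0.3]
gripper_width: -0.003
```

```bash
python3 - <<'E'
from h import *
a=save('side','side9.png')['img'][190:250,222:322,::-1]; b=save('top','top9.png')['img'][157:237,250:310,::-1]
a=cv2.resize(a,None,fx=4.4,fy=4.4,interpolation=cv2.INTER_CUBIC); b=cv2.resize(b,None,fx=5.5,fy=5.5,interpolation=cv2.INTER_CUBIC)
w=cv2.resize(cv2.imread('pics/side9.png')[110:210,210:400],(334,176))
a=cv2.vconcat([a,cv2.copyMakeBorder(w,0,0,0,106,cv2.BORDER_CONSTANT)])
cv2.imwrite('pics/c9.png',cv2.hconcat([a,b])); print(bot.get_obs()['eef_pos'])
E
```

```text
[ 0.55752346 -0.29771835  0.22192297]
```

View pics/c9.png

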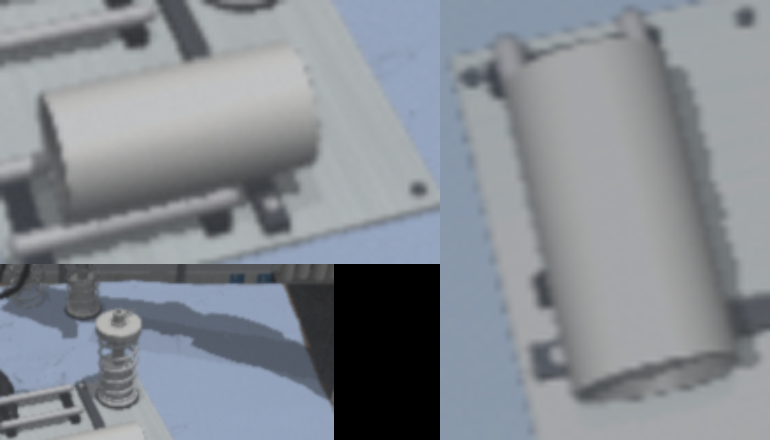

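The spring unit is still standing and the tube looks aligned with the rods. I'll fit its pose from these outlines.

```bash
python3 - <<'E'
s=open('fit2.py').read()
i=s.index('side=');j=s.index('a=np.lin')
s=s[:i]+'''side=np.array([(40,108),(48,92),(160,72),(290,46),(318,125),(308,165),(190,191),(70,215),(54,185)])/4.4-.4+(222,190)
top=np.array([(70,75),(105,235),(135,385),(145,402),(215,393),(290,365),(298,350),(258,190),(218,55),(190,37),(80,62)])/5.5-.4+(250,157)
'''+s[j:]
s=s[:s.index('f=least')]+'''for st in([45,75,51,.5,.5],[35,75,51,-2,-5],[45,75,51,2,3]):
    f=least_squares(res,st,diff_step=[1e-2,1e-2,1e-2,.2,.2],x_scale=[10,10,10,3,3]); print(np.round(f.x,1),round(f.cost,2),np.round(f.fun,1))
for v in([45,75,51,0,0],[40,75,51,0,0],[40,75,51,0,-3],[36,75,50,0,-5]): print(v,round((res(v)**2).sum()/2,2))
'''
open('fit3.py','w').write(s)
E
python3 fit3.py; python3 - <<'E'
import re
s=open('fit2.py').read(); s=s[:s.index('f=least')]
s+='''
for st in([25,75,50,.5,.5],[25,74,50,-3,-6]):
    f=least_squares(res,st,diff_step=[1e-2,1e-2,1e-2,.2,.2],x_scale=[10,10,10,3,3]); print('before',np.round(f.x,1),round(f.cost,2))
'''
import sys; sys.path.insert(0,'.'); exec(s)
E
```

```text
[46.6 74.6 51.3  1.1  0.4] 4.3 [ 0.4  1.5  0.2 -0.1  0.2  0.4  0.7  0.2  0.9  0.2 -0.5  0.4 -0.4  0.9
  0.8  0.6  0.1  1.   1.2  0.1]
[46.6 74.6 51.3  1.1  0.4] 4.3 [ 0.4  1.5  0.2 -0.1  0.2  0.4  0.7  0.2  0.9  0.2 -0.5  0.4 -0.4  0.9
  0.8  0.6  0.1  1.   1.2  0.1]
[46.6 74.6 51.3  1.1  0.5] 4.3 [ 0.4  1.5  0.2 -0.1  0.2  0.4  0.7  0.2  0.9  0.2 -0.5  0.4 -0.4  0.9
  0.8  0.6  0.1  1.   1.2  0.1]
[45, 75, 51, 0, 0] 7.72
[40, 75, 51, 0, 0] 39.48
[40, 75, 51, 0, -3] 37.79
[36, 75, 50, 0, -5] 94.35
before [25.1 73.8 50.  -3.1 -6.3] 1.81
before [24.7 73.9 50.8 -3.1 -7.2] 1.69
```

The tube now lies level: centre x 46.6, y 74.6 and z 51.3 mm, tilt 0.4°, yaw 1°. All of this is within the brief. The arm is clear, so I'm handing in.

```bash
python3 -c "
from station import bot
print(bot.hand_in(), bot.get_obs()['t'])"
```

```text
the job is handed in; nothing more can be done
the job is handed in; nothing more can be done
```

The steel tube now lies level along its pair of rods, and the spring unit still stands in the other lane. I handed the job in at about 13 s of the 40 s allowed.

- **Tipping:** I pushed the tube near the top of its rear wall with the closed fingers until it fell over the stop by itself.
- **A check that failed and was mended:** after the fall it had stopped short, with its centre at x about 25 mm. It was tilted about 6° with its near end down, probably resting on the stop. I slid it forward about 20 mm along the rods by pushing its rear rim, without lifting it. The push took about 10 N at most.
- **Last checks:** a fit from both cameras puts the centre at x 47, y 75 and z 51 mm in the cradle frame. The brief asks for x 35 to 55 and z 51. Tilt is about 0.4° and yaw about 1°. The last picture shows the spring unit upright in its place, judged by eye and not measured. The arm was clear of everything.

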